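# Dry run of a weighted glue-up

### The arm

A 7-joint arm with a two-finger parallel gripper is mounted at the origin on a cart in front of the work surface, level with it; the furniture and walls round the work are solid. World frame = base frame: x ahead of the robot, y to its left, z up, the work surface at z = 0. Lengths are in mm, angles in rad, forces in N, time in s.
With the tool pointing down it reaches from about 400 to 875 mm from the base axis. Payload 6.5 kg.
Tool frame: the origin (TCP) lies at the very end of the fingers, on their centre line; the grasp point (between the pads) lies 19 mm behind it; z points along the fingers, y is the line along which they close (so a half turn about z gives the same grasp; the last joint's range is limited). The gripper opens to 88 mm and grips with 3 to 60 N. Pads are 18 mm wide; open, the fingers measure 123 mm over their backs; the gripper's body (75 mm by 187 mm) begins 45 mm behind the grasp point.
Start: joints at [-1.344, 0.536, -0.004, 1.538, 0.003, 1.067, -0.071], TCP at [187.607, 622.329, 238.716] pointing down, gripper open.
Joint ranges: [-2.7, 2.7], [-0.37, 2.16], [-1.27, 1.26], [0.24, 2.4], [-1.31, 4.45], [0.19, 1.91], [-2.76, 2.76]. Speed limits (rad/s): [2.39, 2.39, 3.14, 3.14, 3.14, 3.14, 3.14].

### API

Orientations are given as a unit quaternion [x, y, z, w].
In Python, from bench import env, get_image, trace, mark_of gives the robot as it stands.
- The arm moves only by the shell command python3 -m crank 'ROWS' [FORCE]. ROWS is a JSON object of lists of equal length, an entry for each row: "delta_pos": the shift along the tool's x, y, z in mm, a list of three; "dr": the turn, a rotation vector about the tool's x, y, z in rad, a list of three; "fingers": the opening, from -1 (shut) to 1 (fully open). In form: {"delta_pos": [[dx, dy, dz], ...], "dr": [[wx, wy, wz], ...], "fingers": [fingers, ...]}. A call has exactly 10 rows; each row shifts and turns the commanded pose from where the row before left it, along the tool's axes as they then stand; what a row does not reach is not made up. A row lasts 1/12 s, in which the tool goes at most 41.7 mm and 7.16 degrees, less where a joint would pass 70% of its speed; a pose out of reach is approached as far as the arm can. A call with a gripper value outside its range is refused whole. The fingers move at their own pace and stop on an object; FORCE is the grip in N (left out, the last holds). Time passes only in rows, so rows that do not move let the fingers close, or fill a call up. It gives the time, the measured TCP pose, the force, the opening and the grip force at its end, in the units of the state.
- env.get_state(): the state, without advancing time (a new reading comes with each control period).
- get_image(name): name is "scene" or "top" or "wrist"; returns a dict with "pixels" (400x640x3 uint8, red, green, blue), "camera_matrix" (3x3 intrinsics, pixels), "k1" (the pictures are not rectified: a ray, as slopes to the right and down, at radius r is drawn at 1 + k1 r^2 times it, then the intrinsics apply), "camera_from_world" (4x4, takes a point from world to camera coordinates); the wrist camera has in their place "T_tool_cam" (4x4, takes a point from camera to tool coordinates, whose origin is the TCP and whose axes are the flange's). Camera axes: x right, y up, looking along -z (the intrinsics and any distortion apply to the point x, -y, -z); pixel columns grow to the right and rows downward; lengths in mm; the calibration is good to about 2 mm. A picture is of the moment at which its call begins: read the wrist's pose just before it. There is no depth.
- env.close_job(): hands the job in; it is judged then, once.
Trained networks look in the newest picture that a camera, given by its name, has taken for a name from the list of things; names that differ only in an ending like _2 or _b are one class to them, and where a whole thing is asked for, a point or a joint stands for the part that bears it (a point fixed in the world has none). Each returns a list of dicts, best first, with "score" (0 to 1); they miss things now and then, are a little off and sometimes report something else, mostly with a low value. They report only what shows in the picture. A call takes as long as a camera call.
- trace(camera, name): "mask" (400x640 bool, what is visible of it) and "xy" ([column, row] in pixels, amid what is visible of it).
- mark_of(camera, name): "xy" ([column, row] in pixels: a listed point, or the origin of a listed thing).
The state is a dict: "time": time; "joints": joint angles; "joint_velocities": joint speeds; "joint_torque": joint torques, N m; "ee_pos": TCP position; "tcp_rot": TCP orientation; "wrist_force": force on the tool from outside, world axes, zero at the start; "ft_torque": the same for the moment, N m; "gripper_width": finger opening in mm; "finger_force": force on a finger pad.
Only numpy, scipy, OpenCV 4.12 (cv2) and the standard library are available. Lean on these libraries where they do the work, as an engineer would, in place of code of your own. Each camera call takes 0.05 s, during which the arm holds its last target. There are 200 camera calls.

### The job

Set up a dry run of the glue-up on the white base with the red and the blue end stop: lay the plywood offcut flat and square in the middle between the two stops, and the beech strip lengthwise on top of it, centred. Then stand two weights upright on the strip: the wax tin at the end over the red stop and the screw jar at the end over the blue stop, each in the middle of the strip's width with its rim even with the strip's end. Let go of everything and leave the sanding block, glue bottle and spray can where they are.

Things in the scene. Friction and masses are not known exactly. Their poses are not given: they have to be found in the camera images.
- glue_base: Fixed gluing base: white board 104 (x) x 200 (y) x 15 mm thick, with two end stops on its top, one RED (centre 86 mm from the origin along +y), one BLUE (86 mm along -y), each 90 (x) x 18 (y) mm, 12 mm higher than the board; 154 mm clear between them. Lies at any yaw. Origin: centre of its underside, on the bench; z up, y along its length towards the red stop.
- ply_offcut: Loose plywood offcut, light birch face with striped layered edges, 66 (x) x 130 (y) x 18 mm thick, 0.1 kg, lying flat. Origin: centre of its underside; z up, y along its length. Both ends alike.
- beech_strip: Loose plain beech strip, the long narrow wooden bar, 44 (x) x 178 (y) x 22 mm thick, 0.115 kg, lying flat. Origin: centre of its underside; z up, y along its length. Both ends alike.
- wax_tin: Loose round tin of wax, cream body and green lid (fixed on), 72 mm diameter, 43 mm high, about 0.3 kg, standing upright. Origin: centre of its underside, z up along its axis.
- screw_jar: Loose clear screw jar with a yellow lid (fixed on), 70 mm diameter, 88 mm high, about 0.3 kg, standing upright. Origin: centre of its underside, z up along its axis.
- sanding_block: Bystander: dark brown sanding block with a red edge, 64 x 118 x 28 mm, lying on the bench at the back left. Not part of the job. Origin: centre of its underside.
- glue_bottle: Bystander: white glue bottle with an orange tip, 62 mm across, 205 mm high, standing loose at the back right. Origin: centre of its underside.
- spray_can: Bystander: blue spray can with a red cap, 53 mm across, 192 mm high, standing loose at the back left. Origin: centre of its underside.

How it is judged (in metres and radians):
On the way, in this order (a step that is already met when the one before it is completed fails the run):
1. the plywood lies flat on the base between the two stops (y of ply_offcut in the frame of glue_base between -0.014 and 0.014 m and x of ply_offcut in the frame of glue_base between -0.013 and 0.013 m and z of ply_offcut in the frame of glue_base between 0.011 and 0.019 m and angle between the y axis of ply_offcut and the y axis of glue_base, either way round below 0.17 rad and angle between ply_offcut's own z axis and vertical below 0.06 rad), for 0.2 s.
2. the beech strip lies lengthwise on the plywood (y of beech_strip in the frame of ply_offcut between -0.014 and 0.014 m and x of beech_strip in the frame of ply_offcut between -0.012 and 0.012 m and z of beech_strip in the frame of ply_offcut between 0.014 and 0.022 m and angle between the y axis of beech_strip and the y axis of ply_offcut, either way round below 0.17 rad and angle between beech_strip's own z axis and vertical below 0.08 rad), for 0.2 s.
At the end, for the whole second after the job is handed in: Ply flat between the stops (within 14 mm along, 13 across, 10 deg); strip flat, lengthwise on it (14, 12 mm, 10 deg); upright on the strip the tin at the red end, the jar at the blue end, centres 54 mm (+-16) from its middle, within 13 mm of its centre line; all released, at rest (all of step 1 and all of step 2 and (y of wax_tin in the frame of beech_strip between 0.038 and 0.07 m or y of wax_tin in the frame of beech_strip between -0.07 and -0.038 m) and x of wax_tin in the frame of beech_strip between -0.013 and 0.013 m and z of wax_tin in the frame of beech_strip between 0.017 and 0.027 m and y of wax_tin in the frame of glue_base above 0.015 m and angle between each of wax_tin, screw_jar's own z axis and vertical below 0.1 rad and (y of screw_jar in the frame of beech_strip between 0.038 and 0.07 m or y of screw_jar in the frame of beech_strip between -0.07 and -0.038 m) and x of screw_jar in the frame of beech_strip between -0.013 and 0.013 m and z of screw_jar in the frame of beech_strip between 0.017 and 0.027 m and y of screw_jar in the frame of glue_base below -0.015 m and linear speed of each of ply_offcut, beech_strip, wax_tin, screw_jar below 0.02 m/s and contact force between each of ply_offcut, beech_strip, wax_tin, screw_jar and the fingers below 0.1 N); the robot touches nothing.
It fails at once if the sanding block is shifted by more than 30 mm or tipped over (distance of sanding_block from where it was at the start of the episode above 0.03 m or angle between sanding_block's own z axis and vertical above 0.4 rad).
It fails at once if the glue bottle is shifted by more than 30 mm or tipped over (distance of glue_bottle from where it was at the start of the episode above 0.03 m or angle between glue_bottle's own z axis and vertical above 0.4 rad).
It fails at once if the spray can is shifted by more than 30 mm or tipped over (distance of spray_can from where it was at the start of the episode above 0.03 m or angle between spray_can's own z axis and vertical above 0.4 rad).
It also fails if it takes over 120 s, if anything falls off the work surface, if the arm or the gripper's body presses on something with over 40 N, if the wrist force passes 120 N, or if a joint passes its speed limit or range.

## Working session

There is one attempt and no reset: what is moved stays moved. The work goes in short steps, Python scripts to look and compute and a shell command to move; the robot and the scene stay as the last step left them, time stands still between calls to the robot, and variables do not carry over. Pictures are saved under pics/ and viewed, at most 14 in all, crops included, and the job is handed in when it is done.

```bash
ls; mkdir -p pics; cat > h.py <<'E'
import numpy as np, cv2
from bench import env, get_image, trace, mark_of
from scipy.spatial.transform import Rotation as R
def st():
    s=env.get_state(); return s
def ray(im,uv,T=None):
    K=np.array(im["camera_matrix"]);d=((np.array(uv,float).reshape(-1,2)-K[:2,2])/[K[0,0],K[1,1]])
    s=d.copy()
    for _ in range(20): s=d/(1+im["k1"]*(s**2).sum(1,keepdims=True))
    c=np.c_[s[:,0],-s[:,1],-np.ones(len(s))]
    if T is None: T=np.linalg.inv(np.array(im["camera_from_world"]))
    return T[:3,3],c@T[:3,:3].T
def at(im,uv,z,T=None):
    o,d=ray(im,uv,T); return o+d*((z-o[2])/d[:,2])[:,None]
def wristT(im,s):
    T=np.eye(4);T[:3,:3]=R.from_quat(s["tcp_rot"]).as_matrix();T[:3,3]=s["ee_pos"]
    return T@np.array(im["T_tool_cam"])
E
python3 - <<'E'
from h import *
s=st();print({k:np.round(v,3).tolist() for k,v in s.items()})
im=get_image("top");cv2.imwrite("pics/top0.png",im["pixels"][:,:,::-1])
print(np.round(np.linalg.inv(im["camera_from_world"]),2).tolist(),im["camera_matrix"],im["k1"])
for n,z in dict(glue_base=15,ply_offcut=18,beech_strip=22,wax_tin=43,screw_jar=88,sanding_block=28,glue_bottle=205,spray_can=192).items():
    for t in trace("top",n)[:2]:
        m=t["mask"].astype(np.uint8);c=max(cv2.findContours(m,0,2)[0],key=cv2.contourArea)[:,0]
        w=at(im,c,z)[:,:2].astype(np.float32);r=cv2.minAreaRect(w);(cx,cy),rad=cv2.minEnclosingCircle(w)
        print(n,round(t["score"],2),np.round(t["xy"]),"rect",np.round(r[0],1),np.round(r[1],1),round(r[2],1),"circ",round(cx,1),round(cy,1),round(rad,1))
    print([ (round(k["score"],2),np.round(k["xy"]),np.round(at(im,k["xy"],0)[0,:2])) for k in mark_of("top",n)[:2]])
im=get_image("scene");cv2.imwrite("pics/scene0.png",im["pixels"][:,:,::-1])
E
```

```text
pics
{'time': 0.0, 'joints': [-1.344, 0.537, -0.004, 1.539, 0.003, 1.067, -0.071], 'joint_velocities': [-0.001, 0.0, -0.0, -0.003, -0.0, -0.0, 0.0], 'joint_torque': [-0.001, -57.098, 0.99, -25.161, -0.056, 0.018, 0.0], 'ee_pos': [187.466, 621.754, 237.863], 'tcp_rot': [0.146, 0.989, -0.001, -0.0], 'wrist_force': [0.063, 0.443, 0.32], 'ft_torque': [-0.035, -0.004, 0.031], 'finger_force': 0.0, 'gripper_width': 88.142}
[[0.03, 0.99, -0.14, 435.76], [-1.0, 0.03, -0.01, 8.62], [-0.01, 0.14, 0.99, 964.37], [0.0, 0.0, 0.0, 1.0]] [[379.8771576    0.         317.18865928]
 [  0.         379.8771576  198.69801462]
 [  0.           0.           1.        ]] 0.013278606866151538
glue_base 0.84 [334. 214.] rect [536.3 -16.2] [104.9 199.9] 11.8 circ 537.8 -16.4 109.8
[(0.87, array([335., 216.]), array([530., -24.])), (0.26, array([447., 295.]), array([ 343., -304.]))]
ply_offcut 0.87 [204. 282.] rect [360.4 289.4] [ 69.  138.3] 16.8 circ 359.2 289.6 73.2
[(0.85, array([208., 284.]), array([353., 288.])), (0.35, array([332., 214.]), array([537., -16.]))]
beech_strip 0.86 [432. 204.] rect [ 565.8 -2
[... 237 characters left out ...]
]
screw_jar 0.57 [200. 191.] rect [573.8 298.9] [93.1 65.4] 69.7 circ 573.1 299.2 46.6
[(0.62, array([202., 194.]), array([579., 319.]))]
sanding_block 0.6 [199. 133.] rect [734.1 334.3] [123.1  68.2] 81.8 circ 733.7 334.7 66.0
[(0.85, array([200., 134.]), array([740., 336.]))]
glue_bottle 0.59 [402. 124.] rect [ 713.1 -155.3] [ 52.8 106.4] 56.5 circ 713.1 -155.4 53.3
glue_bottle 0.23 [247. 118.] rect [708.9 174.6] [102.3  48.5] 28.7 circ 709.2 173.9 51.3
[(0.94, array([396., 133.]), array([ 753., -180.])), (0.49, array([255., 131.]), array([751., 192.]))]
spray_can 0.68 [248. 116.] rect [715.3 174.4] [101.   50.3] 37.5 circ 712.8 177.7 50.6
[(0.77, array([252., 134.]), array([742., 198.]))]
```

View pics/top0.png

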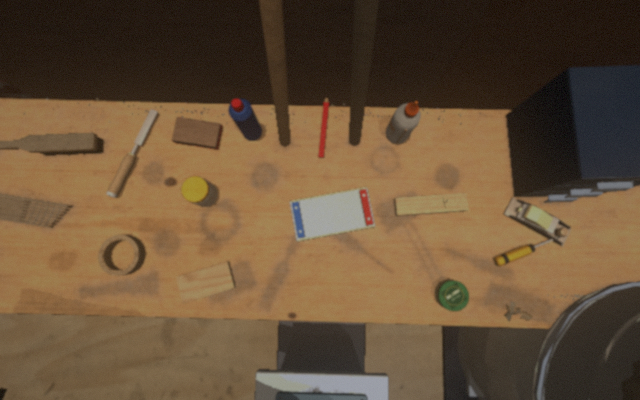

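View pics/scene0.png

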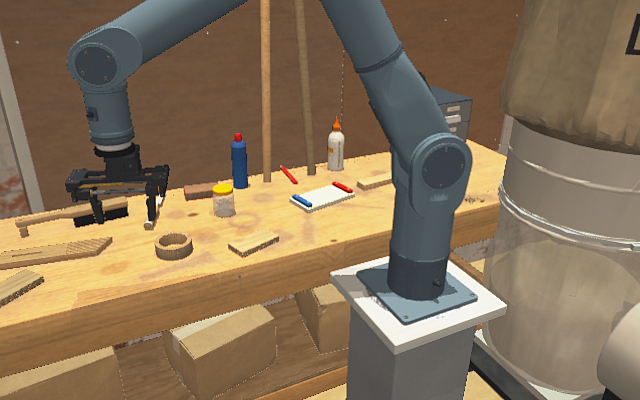

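The top view shows the base at (332,214) with its red stop on the right. The ply is at (205,281), strip at (432,204), tin at (452,295), jar at (195,189). That agrees with the masks and sizes, so I go above the ply.

```bash
cat >> h.py <<'E'
def yaw(s):
    y=R.from_quat(s["tcp_rot"]).as_matrix()[:,1]; return np.degrees(np.arctan2(y[1],y[0]))
def plan(x,y,z,c=None,N=10):
    "equal rows: tool-frame step + dr z"
    s=st();p=np.array(s["ee_pos"]);c0=yaw(s)
    t=0 if c is None else ((c-c0+90)%180-90)
    M=np.zeros((2,2))
    for k in range(N):
        a=np.radians(c0+t*k/N);M+=np.array([[-np.sin(a),np.cos(a)],[np.cos(a),np.sin(a)]])
    d=np.linalg.solve(M,np.array([x,y])-p[:2])
    Rm=R.from_quat(s["tcp_rot"]).as_matrix()
    e=R.from_matrix(Rm.T@R.from_quat([np.cos(np.radians(c0+90)/2),np.sin(np.radians(c0+90)/2),0,0]).as_matrix()).as_rotvec()
    print("at",np.round(p,1),"yaw",round(c0,2),"w",round(s["gripper_width"],1),"F",np.round(s["wrist_force"],1),"ff",round(s["finger_force"],1),"t",round(s["time"],1),"tilt",np.round(e,3))
    print("rows",N,"step",np.round([*d,(p[2]-z)/N],2),"drz",round(-np.radians(t)/N,4),"len",round(np.hypot(np.hypot(*d),(p[2]-z)/N),1))
E
python3 -c "
from h import *
im=get_image('wrist');print(np.round(im['T_tool_cam'],2).tolist(),im['camera_matrix'][0,0],im['k1'])
plan(360,289,180,16.8,10);plan(360,289,180,16.8,14)"
```

```text
[[-0.0, 0.97, 0.26, 64.58], [1.0, 0.0, -0.0, -0.1], [-0.0, 0.26, -0.97, -145.43], [0.0, 0.0, 0.0, 1.0]] 286.3137427055602 -0.01736411425794164
at [187.6 622.3 238.7] yaw 73.23 w 88.0 F [ 0.6  0.3 -0.3] ff 0.0 t 0.9 tilt [ 0.  0. -0.]
rows 10 step [-36.6  -13.68   5.87] drz 0.0985 len 39.5
at [187.6 622.3 238.7] yaw 73.23 w 88.0 F [ 0.6  0.3 -0.3] ff 0.0 t 0.9 tilt [ 0.  0. -0.]
rows 14 step [-26.28  -9.4    4.19] drz 0.0703 len 28.2
```

```bash
python3 -m crank '{"delta_pos":[[-26.3,-9.4,4.2],[-26.3,-9.4,4.2],[-26.3,-9.4,4.2],[-26.3,-9.4,4.2],[-26.3,-9.4,4.2],[-26.3,-9.4,4.2],[-26.3,-9.4,4.2],[-26.3,-9.4,4.2],[-26.3,-9.4,4.2],[-26.3,-9.4,4.2]],"dr":[[0,0,0.07],[0,0,0.07],[0,0,0.07],[0,0,0.07],[0,0,0.07],[0,0,0.07],[0,0,0.07],[0,0,0.07],[0,0,0.07],[0,0,0.07]],"fingers":[1,1,1,1,1,1,1,1,1,1]}' 20; python3 -c "
from h import *
plan(360,289,180,16.8,8)"
```

```text
time: 1.78
ee_pos: [347.4, 398.4, 196.8]
tcp_rot: [0.478, 0.878, 0.0, 0.0]
wrist_force: [-1.3, 1.0, -0.7]
gripper_width: 88.2
finger_force: 0.0
at [347.4 398.4 196.8] yaw 32.9 w 88.2 F [-1.3  1.  -0.7] ff 0.0 t 1.8 tilt [ 0.001 -0.     0.   ]
rows 8 step [-13.03  -4.56   2.09] drz 0.0351 len 14.0
```

```bash
python3 -m crank '{"delta_pos":[[-13,-4.6,2.1],[-13,-4.6,2.1],[-13,-4.6,2.1],[-13,-4.6,2.1],[-13,-4.6,2.1],[-13,-4.6,2.1],[-13,-4.6,2.1],[-13,-4.6,2.1],[0,0,0],[0,0,0]],"dr":[[0,0,0.035],[0,0,0.035],[0,0,0.035],[0,0,0.035],[0,0,0.035],[0,0,0.035],[0,0,0.035],[0,0,0.035],[0,0,0],[0,0,0]],"fingers":[1,1,1,1,1,1,1,1,1,1]}' >/dev/null
cat >> h.py <<'E'
def look(n,z,pic=None,zt=None):
    "outline of thing n in the wrist image, on plane z"
    s=st();im=get_image("wrist");T=wristT(im,s)
    if pic: cv2.imwrite("pics/%s.png"%pic,im["pixels"][:,:,::-1])
    for t in trace("wrist",n)[:2]:
        m=t["mask"].astype(np.uint8);c=max(cv2.findContours(m,0,2)[0],key=cv2.contourArea)[:,0]
        w=at(im,c,z,T)[:,:2].astype(np.float32);r=cv2.minAreaRect(w);(cx,cy),rad=cv2.minEnclosingCircle(w)
        print(n,round(t["score"],2),np.round(t["xy"]),"box",c.min(0),c.max(0),"rect",np.round(r[0],1),np.round(r[1],1),round(r[2],1),"circ",round(cx,1),round(cy,1),round(rad,1))
    for k in mark_of("wrist",n)[:1]: print("mark z0",round(k["score"],2),np.round(at(im,k["xy"],0,T)[0],1))
    return im,T
E
python3 -c "
from h import *
plan(360,289,180,16.8,8);look('ply_offcut',18,'w1')"
```

```text
at [359.2 289.8 179.9] yaw 17.02 w 88.0 F [-0.5 -0.5 -0.3] ff 0.0 t 2.6 tilt [-0. -0. -0.]
rows 8 step [-0.12  0.07 -0.01] drz 0.0005 len 0.1
ply_offcut 0.94 [324. 177.] box [292 120] [356 238] rect [359.4 291.1] [ 67.2 131. ] 17.7 circ 359.2 291.7 72.2
mark z0 0.84 [360.  292.2   0. ]
```

View pics/w1.png

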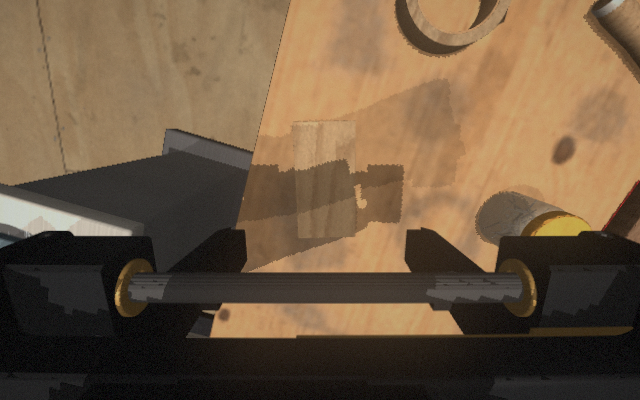

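The ply is fully in view, about (292..356, 120..238), and measures 67x131 as it should. I descend and grip.

```bash
python3 -m crank '{"delta_pos":[[1.2,0.6,0],[0,0,25],[0,0,25],[0,0,25],[0,0,25],[0,0,25],[0,0,22],[0,0,16],[0,0,9],[0,0,5]],"dr":[[0,0,-0.012],[0,0,0],[0,0,0],[0,0,0],[0,0,0],[0,0,0],[0,0,0],[0,0,0],[0,0,0],[0,0,0]],"fingers":[1,1,1,1,1,1,1,1,1,1]}' 20
python3 -m crank '{"delta_pos":[[0,0,0],[0,0,0],[0,0,0],[0,0,0],[0,0,0],[0,0,0],[0,0,0],[0,0,0],[0,0,0],[0,0,0]],"dr":[[0,0,0],[0,0,0],[0,0,0],[0,0,0],[0,0,0],[0,0,0],[0,0,0],[0,0,0],[0,0,0],[0,0,0]],"fingers":[-0.3,-0.3,-1,-1,-1,-1,-1,-1,-1,-1]}' 20
```

```text
time: 3.6
ee_pos: [359.0, 291.8, 1.8]
tcp_rot: [0.589, 0.808, -0.001, -0.0]
wrist_force: [0.3, 0.2, 0.5]
gripper_width: 88.0
finger_force: 0.0
time: 4.43
ee_pos: [359.9, 292.2, 3.7]
tcp_rot: [0.589, 0.808, 0.001, 0.0]
wrist_force: [-1.2, -0.1, 6.8]
gripper_width: 65.7
finger_force: 20.0
```

```bash
python3 -m crank '{"delta_pos":[[0,0,-5],[0,0,-10],[0,0,-20],[0,0,-20],[0,0,-20],[0,0,-20],[0,0,-20],[0,0,-15],[0,0,0],[0,0,0]],"dr":[[0,0,0],[0,0,0],[0,0,0],[0,0,0],[0,0,0],[0,0,0],[0,0,0],[0,0,0],[0,0,0],[0,0,0]],"fingers":[-1,-1,-1,-1,-1,-1,-1,-1,-1,-1]}'
python3 -c "
from h import *
plan(520,60,180,11.8,10)"
```

```text
time: 5.27
ee_pos: [359.7, 292.0, 133.7]
tcp_rot: [0.589, 0.808, 0.001, 0.0]
wrist_force: [-0.6, -0.2, -1.0]
gripper_width: 65.8
finger_force: 20.0
at [359.7 292.  133.7] yaw 17.77 w 65.8 F [-0.6 -0.2 -1. ] ff 20.0 t 5.3 tilt [ 0.002 -0.001  0.   ]
rows 10 step [-26.59   9.45  -4.63] drz 0.0104 len 28.6
```

```bash
python3 -m crank '{"delta_pos":[[-26.6,9.4,-4.6],[-26.6,9.4,-4.6],[-26.6,9.4,-4.6],[-26.6,9.4,-4.6],[-26.6,9.4,-4.6],[-26.6,9.4,-4.6],[-26.6,9.4,-4.6],[-26.6,9.4,-4.6],[-26.6,9.4,-4.6],[-26.6,9.4,-4.6]],"dr":[[0,0,0.01],[0,0,0.01],[0,0,0.01],[0,0,0.01],[0,0,0.01],[0,0,0.01],[0,0,0.01],[0,0,0.01],[0,0,0.01],[0,0,0.01]],"fingers":[-1,-1,-1,-1,-1,-1,-1,-1,-1,-1]}'>/dev/null
python3 -c "
from h import *
look('glue_base',15,'w2');plan(536.3,-16.2,60,11.8,10)"
```

```text
at [520.1  57.2 178.1] yaw 11.78 w 65.6 F [-0.6  0.7 -0.7] ff 20.0 t 6.2 tilt [-0.001  0.001  0.   ]
rows 10 step [-7.51  0.09 11.81] drz -0.0 len 14.0
```

View pics/w2.png

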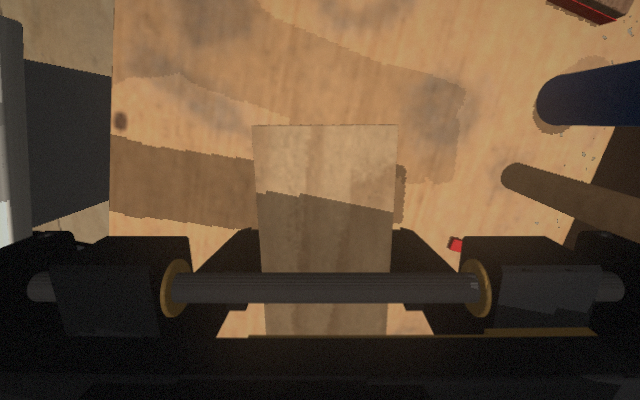

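The base is hidden behind the ply in the hand, so I check it by the coloured stops in the top image.

```bash
python3 -c "
from h import *
im=get_image('top');h=cv2.cvtColor(im['pixels'],cv2.COLOR_RGB2HSV)
t=trace('top','glue_base');print([x['score'] for x in t])
mask=np.zeros((400,640),bool);mask[180:245,285:380]=1
S=(h[...,1]>140)&(h[...,2]>50)&mask
P=[]
for n,c in (('red',S&((h[...,0]<8)|(h[...,0]>172))),('blue',S&(h[...,0]>100)&(h[...,0]<130))):
    pts=np.argwhere(c)[:,::-1];w=at(im,pts,27)[:,:2];r=cv2.minAreaRect(w.astype(np.float32));P.append(w.mean(0));print(n,len(pts),w.mean(0).round(1),np.round(r[0],1),np.round(r[1],1),r[2])
d=P[0]-P[1];print((P[0]+P[1])/2,np.hypot(*d),np.degrees(np.arctan2(d[1],d[0])))
"
```

```text
[0.88]
red 167 [553.9 -98.3] [553.9 -98.5] [86.  14.2] 11.848816871643066
blue 0 [nan nan] [0. 0.] [0. 0.] 0.0
[nan nan] nan nan<string>:9: RuntimeWarning: Mean of empty slice.
  ret = um.true_divide(
```

```bash
python3 -m crank '{"delta_pos":[[-9.2,0.3,0],[-9.2,0.3,10],[-9.2,0.3,20],[-9.2,0.3,20],[-9.2,0.3,20],[-9.2,0.3,20],[-9.2,0.3,20],[-9.2,0.3,10],[0,0,0],[0,0,0]],"dr":[[0,0,0],[0,0,0],[0,0,0],[0,0,0],[0,0,0],[0,0,0],[0,0,0],[0,0,0],[0,0,0],[0,0,0]],"fingers":[-1,-1,-1,-1,-1,-1,-1,-1,-1,-1]}'
python3 -c "
from h import *
plan(536.3,-15,19,11.8,5)"
```

```text
time: 7.18
ee_pos: [537.2, -12.0, 58.9]
tcp_rot: [0.629, 0.777, -0.0, -0.0]
wrist_force: [-0.9, 1.5, -0.7]
gripper_width: 65.9
finger_force: 20.0
at [537.2 -12.   58.9] yaw 12.01 w 65.9 F [-0.9  1.5 -0.7] ff 20.0 t 7.2 tilt [-0.001 -0.    -0.   ]
rows 5 step [-0.55 -0.3   7.98] drz 0.0007 len 8.0
```

```bash
python3 -m crank '{"delta_pos":[[-1,-0.5,8],[-1,-0.5,8],[-0.5,0,8],[0,0,8],[0,0,4],[0,0,2],[0,0,1],[0,0,1],[0,0,0.5],[0,0,0]],"dr":[[0,0,0],[0,0,0],[0,0,0],[0,0,0],[0,0,0],[0,0,0],[0,0,0],[0,0,0],[0,0,0],[0,0,0]],"fingers":[-1,-1,-1,-1,-1,-1,-1,-1,-1,-1]}'
```

```text
time: 8.02
ee_pos: [537.2, -14.5, 18.8]
tcp_rot: [0.629, 0.777, 0.0, 0.0]
wrist_force: [-2.0, 0.3, 2.0]
gripper_width: 65.9
finger_force: 20.0
```

```bash
python3 -m crank '{"delta_pos":[[0,0,0.5],[0,0,0],[0,0,0],[0,0,0],[0,0,0],[0,0,0],[0,0,-5],[0,0,-15],[0,0,-20],[0,0,-20]],"dr":[[0,0,0],[0,0,0],[0,0,0],[0,0,0],[0,0,0],[0,0,0],[0,0,0],[0,0,0],[0,0,0],[0,0,0]],"fingers":[-1,0.8,0.8,0.8,0.8,0.8,0.8,0.8,0.8,0.8]}'
python3 -c "
from h import *
plan(564,-180,200,5.3,10)"
```

```text
time: 8.85
ee_pos: [536.6, -14.6, 78.6]
tcp_rot: [0.629, 0.777, -0.0, -0.0]
wrist_force: [1.0, -0.3, 0.6]
gripper_width: 79.4
finger_force: 0.0
at [536.6 -14.6  78.6] yaw 12.02 w 79.4 F [ 1.  -0.3  0.6] ff 0.0 t 8.8 tilt [-0.001 -0.    -0.   ]
rows 10 step [-16.77   0.12 -12.14] drz 0.0117 len 20.7
```

```bash
python3 -m crank '{"delta_pos":[[0,0,-25],[-12,0,-25],[-12,0,-25],[-12,0,-25],[-12,0,-25],[-12,0,-20],[-12,0,0],[-12,0,0],[0,0,0],[0,0,0]],"dr":[[0,0,0],[0,0,0],[0,0,0],[0,0,0],[0,0,0],[0,0,0],[0,0,0],[0,0,0],[0,0,0],[0,0,0]],"fingers":[1,1,1,1,1,1,1,1,1,1]}'>/dev/null
python3 -c "
from h import *
look('glue_base',15,'w3');look('ply_offcut',33);plan(565,-270,190,5.3,8)"
```

```text
glue_base 0.62 [295.  87.] box [278  11] [373 189] rect [536.3 -15.6] [106.4 199.7] 11.5 circ 535.5 -15.7 109.8
ply_offcut 0.62 [326. 102.] box [295  42] [357 165] rect [538.3 -15.2] [ 67.7 131.3] 12.3 circ 538.5 -15.1 72.2
mark z0 0.85 [537.6 -15.1   0. ]
at [554.3 -95.9 222.5] yaw 12.09 w 87.7 F [0.6 0.2 0. ] ff 0.0 t 10.0 tilt [-0.001 -0.    -0.   ]
rows 8 step [-21.71  -2.13   4.06] drz 0.0148 len 22.2
```

View pics/w3.png

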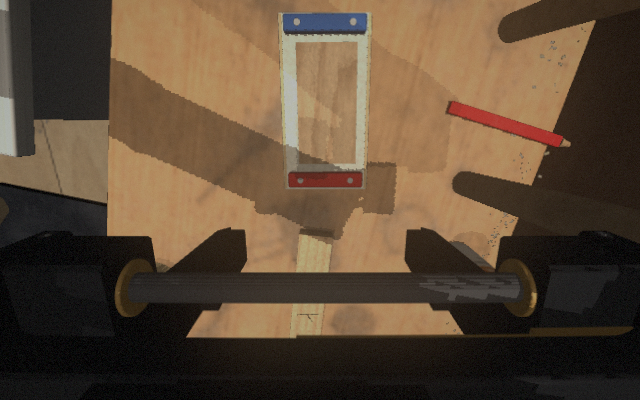

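The ply lies centred and square between the stops, within 2 mm. Next is the strip.

```bash
python3 -m crank '{"delta_pos":[[-21.7,-2.1,4],[-21.7,-2.1,4],[-21.7,-2.1,4],[-21.7,-2.1,4],[-21.7,-2.1,4],[-21.7,-2.1,4],[-21.7,-2.1,4],[-21.7,-2.1,4],[0,0,0],[0,0,0]],"dr":[[0,0,0.015],[0,0,0.015],[0,0,0.015],[0,0,0.015],[0,0,0.015],[0,0,0.015],[0,0,0.015],[0,0,0.015],[0,0,0],[0,0,0]],"fingers":[1,1,1,1,1,1,1,1,1,1]}'>/dev/null
python3 -c "
from h import *
look('beech_strip',22,'w4');plan(565.4,-261,3,5.3,10)"
```

```text
beech_strip 0.96 [328. 166.] box [305  90] [347 248] rect [ 566.4 -262.8] [ 43.9 177.2] 5.6 circ 565.9 -263.2 90.6
mark z0 0.98 [ 564.8 -265.3    0. ]
at [ 565.7 -268.9  190.9] yaw 5.27 w 87.9 F [-0.2  0.1 -0.3] ff 0.0 t 11.0 tilt [ 0.    -0.001  0.   ]
rows 10 step [ 0.79  0.04 18.79] drz -0.0 len 18.8
```

```bash
python3 -m crank '{"delta_pos":[[6,1.2,10],[0,0,25],[0,0,25],[0,0,25],[0,0,25],[0,0,25],[0,0,22],[0,0,16],[0,0,9],[0,0,5]],"dr":[[0,0,-0.005],[0,0,0],[0,0,0],[0,0,0],[0,0,0],[0,0,0],[0,0,0],[0,0,0],[0,0,0],[0,0,0]],"fingers":[0.4,0.4,0.4,0.4,0.4,0.4,0.4,0.4,0.4,0.4]}' 20
python3 -m crank '{"delta_pos":[[0,0,0],[0,0,0],[0,0,0],[0,0,0],[0,0,0],[0,0,0],[0,0,0],[0,0,0],[0,0,0],[0,0,0]],"dr":[[0,0,0],[0,0,0],[0,0,0],[0,0,0],[0,0,0],[0,0,0],[0,0,0],[0,0,0],[0,0,0],[0,0,0]],"fingers":[-1,-1,-1,-1,-1,-1,-1,-1,-1,-1]}' 20
python3 -m crank '{"delta_pos":[[0,0,-5],[0,0,-10],[0,0,-20],[0,0,-20],[0,0,-20],[0,0,-20],[0,0,-20],[0,0,-15],[0,0,0],[0,0,0]],"dr":[[0,0,0],[0,0,0],[0,0,0],[0,0,0],[0,0,0],[0,0,0],[0,0,0],[0,0,0],[0,0,0],[0,0,0]],"fingers":[-1,-1,-1,-1,-1,-1,-1,-1,-1,-1]}'
python3 -c "
from h import *
plan(538,-15.2,110,12,10)"
```

```text
time: 11.8
ee_pos: [565.3, -262.9, 2.3]
tcp_rot: [0.672, 0.74, -0.0, -0.001]
wrist_force: [0.1, -0.1, -0.3]
gripper_width: 61.5
finger_force: 0.0
time: 12.63
ee_pos: [566.6, -264.8, 5.0]
tcp_rot: [0.673, 0.74, 0.0, 0.001]
wrist_force: [-0.7, 0.8, 6.2]
gripper_width: 43.7
finger_force: 20.0
time: 13.47
ee_pos: [566.2, -264.7, 134.8]
tcp_rot: [0.673, 0.74, 0.0, 0.001]
wrist_force: [1.1, 0.6, -1.9]
gripper_width: 43.7
finger_force: 20.0
at [ 566.2 -264.7  134.8] yaw 5.44 w 43.7 F [ 1.1  0.6 -1.9] ff 20.0 t 13.5 tilt [ 0.002  0.001 -0.   ]
rows 10 step [25.11  0.86  2.48] drz -0.0114 len 25.2
```

```bash
python3 -m crank '{"delta_pos":[[25,0.9,2.5],[25,0.9,2.5],[25,0.9,2.5],[25,0.9,2.5],[25,0.9,2.5],[25,0.9,2.5],[25,0.9,2.5],[25,0.9,2.5],[25,0.9,2.5],[25,0.9,2.5]],"dr":[[0,0,-0.0115],[0,0,-0.0115],[0,0,-0.0115],[0,0,-0.0115],[0,0,-0.0115],[0,0,-0.0115],[0,0,-0.0115],[0,0,-0.0115],[0,0,-0.0115],[0,0,-0.0115]],"fingers":[-1,-1,-1,-1,-1,-1,-1,-1,-1,-1]}'
python3 -m crank '{"delta_pos":[[0,0,0],[0,0,10],[0,0,15],[0,0,15],[0,0,10],[0,0,5],[0,0,2],[0,0,0],[0,0,0],[0,0,0]],"dr":[[0,0,0],[0,0,0],[0,0,0],[0,0,0],[0,0,0],[0,0,0],[0,0,0],[0,0,0],[0,0,0],[0,0,0]],"fingers":[-1,-1,-1,-1,-1,-1,-1,-1,-1,-1]}'
python3 -c "
from h import *
plan(538,-16.5,37,12,5)"
```

```text
time: 14.3
ee_pos: [536.9, -14.8, 107.6]
tcp_rot: [0.629, 0.778, -0.001, -0.001]
wrist_force: [-0.4, 0.5, -0.6]
gripper_width: 44.1
finger_force: 20.0
time: 15.13
ee_pos: [538.7, -16.2, 52.5]
tcp_rot: [0.629, 0.777, 0.0, 0.0]
wrist_force: [-1.0, 0.1, -0.8]
gripper_width: 43.9
finger_force: 20.0
at [538.7 -16.2  52.5] yaw 12.02 w 43.9 F [-1.   0.1 -0.8] ff 20.0 t 15.1 tilt [ 0.001  0.    -0.   ]
rows 5 step [-0.03 -0.15  3.1 ] drz 0.0001 len 3.1
```

```bash
python3 -m crank '{"delta_pos":[[0,0,5],[0,0,4],[0,0,3],[0,0,2],[0,0,1],[0,0,0.5],[0,0,0.5],[0,0,0],[0,0,0],[0,0,0]],"dr":[[0,0,0],[0,0,0],[0,0,0],[0,0,0],[0,0,0],[0,0,0],[0,0,0],[0,0,0],[0,0,0],[0,0,0]],"fingers":[-1,-1,-1,-1,-1,-1,-1,-1,-1,-1]}'
```

```text
time: 15.97
ee_pos: [537.9, -15.9, 37.7]
tcp_rot: [0.629, 0.777, 0.0, -0.001]
wrist_force: [-7.7, 1.4, 25.7]
gripper_width: 43.9
finger_force: 20.0
```

```bash
python3 -m crank '{"delta_pos":[[0,0,-0.7],[0,0,0],[0,0,0],[0,0,0],[0,0,0],[0,0,0],[0,0,-5],[0,0,-15],[0,0,-25],[0,0,-25]],"dr":[[0,0,0],[0,0,0],[0,0,0],[0,0,0],[0,0,0],[0,0,0],[0,0,0],[0,0,0],[0,0,0],[0,0,0]],"fingers":[-1,-1,0.5,0.5,0.5,0.5,0.5,0.5,0.5,0.5]}'
python3 -m crank '{"delta_pos":[[0,0,-25],[-13,0,-25],[-13,0,-25],[-13,0,-25],[-13,0,-20],[-13,0,0],[-13,0,0],[-13,0,0],[0,0,0],[0,0,0]],"dr":[[0,0,0],[0,0,0],[0,0,0],[0,0,0],[0,0,0],[0,0,0],[0,0,0],[0,0,0],[0,0,0],[0,0,0]],"fingers":[1,1,1,1,1,1,1,1,1,1]}'>/dev/null
python3 -c "
from h import *
look('glue_base',15,'w5');look('ply_offcut',33);look('beech_strip',55);plan(349,-310,200,-15,10);plan(349,-310,200,-15,16)"
```

```text
time: 16.8
ee_pos: [537.5, -16.2, 107.1]
tcp_rot: [0.629, 0.777, -0.001, -0.001]
wrist_force: [0.1, -0.8, -1.3]
gripper_width: 66.0
finger_force: 0.0
glue_base 0.98 [292.  90.] box [276   5] [369 181] rect [536.5 -16.4] [105.2 197.7] 11.9 circ 536.6 -15.7 110.8
mark z0 0.53 [ 750.7 -175.8    0. ]
ply_offcut 0.91 [304.  93.] box [293  35] [305 156] rect [511.  -20.9] [ 12.  129.2] 12.4 circ 511.2 -20.8 64.6
beech_strip 0.82 [324.  90.] box [303   1] [347 179] rect [538.7 -14.8] [ 44.3 176.8] 12.1 circ 539.0 -14.7 90.8
mark z0 0.73 [537.3 -14.5   0. ]
at [ 557.1 -104.7  226.6] yaw 12.06 w 88.4 F [-0.4  0.2 -0.6] ff 0.0 t 18.1 tilt [-0. -0. -0.]
rows 10 step [-20.76 -20.97   2.66] drz 0.0472 len 29.6
at [ 557.1 -104.7  226.6] yaw 12.06 w 88.4 F [-0.4  0.2 -0.6] ff 0.0 t 18.1 tilt [-0. -0. -0.]
rows 16 step [-13.09 -12.99   1.66] drz 0.0295 len 18.5
```

View pics/w5.png

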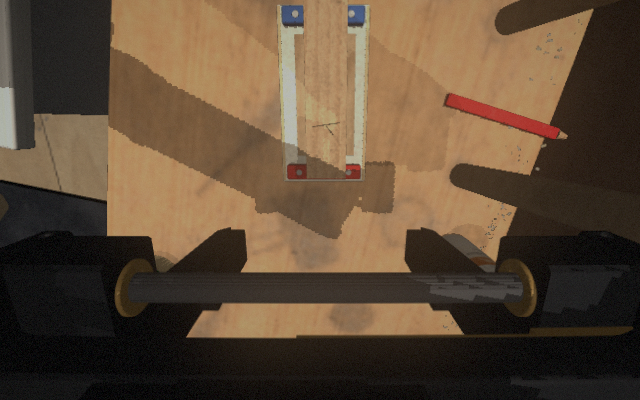

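The strip lies lengthwise and centred on the ply, at (303..347, 1..179) in the picture. Next I go above the tin.

```bash
python3 -m crank '{"delta_pos":[[-20.8,-21,2.7],[-20.8,-21,2.7],[-20.8,-21,2.7],[-20.8,-21,2.7],[-20.8,-21,2.7],[-20.8,-21,2.7],[-20.8,-21,2.7],[-20.8,-21,2.7],[-20.8,-21,2.7],[-20.8,-21,2.7]],"dr":[[0,0,0.047],[0,0,0.047],[0,0,0.047],[0,0,0.047],[0,0,0.047],[0,0,0.047],[0,0,0.047],[0,0,0.047],[0,0,0.047],[0,0,0.047]],"fingers":[1,1,1,1,1,1,1,1,1,1]}'>/dev/null
python3 -m crank '{"delta_pos":[[0,0,0],[0,0,0],[0,0,0],[0,0,0],[0,0,0],[0,0,0],[0,0,0],[0,0,0],[0,0,0],[0,0,0]],"dr":[[0,0,0],[0,0,0],[0,0,0],[0,0,0],[0,0,0],[0,0,0],[0,0,0],[0,0,0],[0,0,0],[0,0,0]],"fingers":[1,1,1,1,1,1,1,1,1,1]}'>/dev/null
python3 -c "
from h import *
look('wax_tin',43,'w6');plan(349,-300,12,-15,10)"
```

```text
wax_tin 0.84 [324. 181.] box [289 145] [355 211] rect [ 347.3 -304.5] [70.7 70.5] 30.7 circ 347.7 -304.1 36.7
mark z0 0.7 [ 348.8 -309.     0. ]
at [ 348.7 -310.9  199.6] yaw -14.9 w 88.2 F [-0.3 -0.4  0.2] ff 0.0 t 19.9 tilt [ 0.  0. -0.]
rows 10 step [ 1.06 -0.26 18.76] drz 0.0002 len 18.8
```

View pics/w6.png

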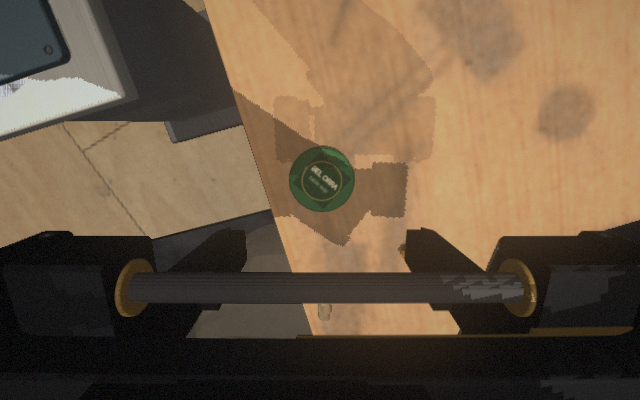

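The tin is centred at (322,179), with the right diameter. I descend over it and close.

```bash
python3 -m crank '{"delta_pos":[[6.1,-2.9,5],[0,0,25],[0,0,25],[0,0,25],[0,0,25],[0,0,25],[0,0,22],[0,0,18],[0,0,11],[0,0,6]],"dr":[[0,0,0],[0,0,0],[0,0,0],[0,0,0],[0,0,0],[0,0,0],[0,0,0],[0,0,0],[0,0,0],[0,0,0]],"fingers":[1,1,1,1,1,1,1,1,1,1]}' 25
python3 -m crank '{"delta_pos":[[0,0,0],[0,0,0],[0,0,0],[0,0,0],[0,0,0],[0,0,0],[0,0,0],[0,0,0],[0,0,0],[0,0,0]],"dr":[[0,0,0],[0,0,0],[0,0,0],[0,0,0],[0,0,0],[0,0,0],[0,0,0],[0,0,0],[0,0,0],[0,0,0]],"fingers":[-1,-1,-1,-1,-1,-1,-1,-1,-1,-1]}' 25
python3 -m crank '{"delta_pos":[[0,0,-5],[0,0,-10],[0,0,-20],[0,0,-20],[0,0,-20],[0,0,-20],[0,0,-20],[0,0,-20],[0,0,-10],[0,0,0]],"dr":[[0,0,0],[0,0,0],[0,0,0],[0,0,0],[0,0,0],[0,0,0],[0,0,0],[0,0,0],[0,0,0],[0,0,0]],"fingers":[-1,-1,-1,-1,-1,-1,-1,-1,-1,-1]}'
python3 -c "
from h import *
c=np.array([538.7,-14.8]);a=np.radians(12.1-90);u=np.array([np.cos(a),np.sin(a)])
print(c+53*u,c-54*u);t=c+53*u
plan(*t,130,12.1,10);plan(*t,130,12.1,12)"
```

```text
time: 20.73
ee_pos: [346.8, -303.5, 11.3]
tcp_rot: [0.793, 0.609, -0.0, -0.001]
wrist_force: [-0.4, -0.8, 0.6]
gripper_width: 88.3
finger_force: 0.0
time: 21.57
ee_pos: [347.8, -304.5, 13.3]
tcp_rot: [0.793, 0.609, 0.0, 0.0]
wrist_force: [-2.6, 1.2, 7.7]
gripper_width: 69.5
finger_force: 25.0
time: 22.4
ee_pos: [348.6, -304.8, 159.7]
tcp_rot: [0.793, 0.61, 0.001, 0.002]
wrist_force: [0.8, 0.2, -3.3]
gripper_width: 69.6
finger_force: 25.0
[549.80978383 -66.62251155] [527.3805976   38.00029478]
at [ 348.6 -304.8  159.7] yaw -14.89 w 69.6 F [ 0.8  0.2 -3.3] ff 25.0 t 22.4 tilt [ 0.004  0.001 -0.   ]
rows 10 step [24.99 19.13  2.97] drz -0.0471 len 31.6
at [ 348.6 -304.8  159.7] yaw -14.89 w 69.6 F [ 0.8  0.2 -3.3] ff 25.0 t 22.4 tilt [ 0.004  0.001 -0.   ]
rows 12 step [20.76 16.02  2.47] drz -0.0392 len 26.3
```

```bash
python3 -m crank '{"delta_pos":[[20.8,16,2.5],[20.8,16,2.5],[20.8,16,2.5],[20.8,16,2.5],[20.8,16,2.5],[20.8,16,2.5],[20.8,16,2.5],[20.8,16,2.5],[20.8,16,2.5],[20.8,16,2.5]],"dr":[[0,0,-0.039],[0,0,-0.039],[0,0,-0.039],[0,0,-0.039],[0,0,-0.039],[0,0,-0.039],[0,0,-0.039],[0,0,-0.039],[0,0,-0.039],[0,0,-0.039]],"fingers":[-1,-1,-1,-1,-1,-1,-1,-1,-1,-1]}'>/dev/null
python3 -m crank '{"delta_pos":[[20.8,16,2.5],[20.8,16,2.5],[0,0,0],[0,0,0],[0,0,0],[0,0,0],[0,0,0],[0,0,0],[0,0,0],[0,0,0]],"dr":[[0,0,-0.039],[0,0,-0.039],[0,0,0],[0,0,0],[0,0,0],[0,0,0],[0,0,0],[0,0,0],[0,0,0],[0,0,0]],"fingers":[-1,-1,-1,-1,-1,-1,-1,-1,-1,-1]}'>/dev/null
python3 -c "
from h import *
look('wax_tin',160,'w7');plan(549.8,-66.6,73,12.1,8)"
```

```text
wax_tin 0.75 [324. 248.] box [248 181] [403 272] rect [545.3 -44.7] [68.1 40.7] 11.8 circ 548.0 -58.4 34.5
wax_tin 0.18 [296. 117.] box [281  53] [297 193] rect [523.3  -6.9] [ 4.9 52.2] 12.9 circ 522.6 -7.1 26.1
mark z0 0.84 [ 564.7 -118.3    0. ]
at [548.8 -65.8 127.7] yaw 11.91 w 69.6 F [-0.7 -0.3 -3.5] ff 25.0 t 24.2 tilt [ 0. -0.  0.]
rows 8 step [-0.12  0.1   6.84] drz -0.0004 len 6.8
```

View pics/w7.png

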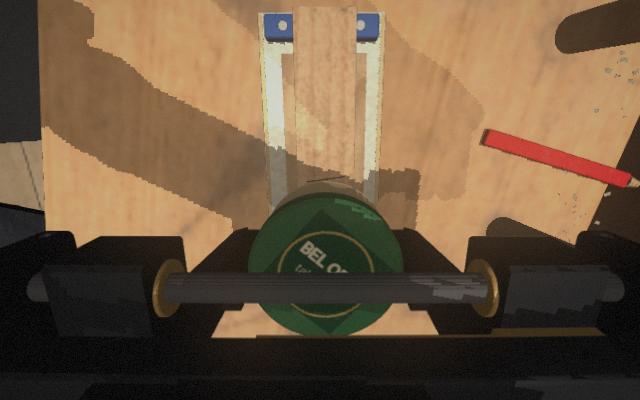

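The tin is upright in the grip at (325,262), over the red end of the strip. I lower it.

```bash
python3 -m crank '{"delta_pos":[[0,0,8],[0,0,12],[0,0,12],[0,0,10],[0,0,6],[0,0,4],[0,0,2],[0,0,1],[0,0,0],[0,0,0]],"dr":[[0,0,0],[0,0,0],[0,0,0],[0,0,0],[0,0,0],[0,0,0],[0,0,0],[0,0,0],[0,0,0],[0,0,0]],"fingers":[-1,-1,-1,-1,-1,-1,-1,-1,-1,-1]}'
python3 -c "
from h import *
plan(549.8,-66.6,69,12.1,5)"
```

```text
time: 25.05
ee_pos: [549.2, -65.8, 73.0]
tcp_rot: [0.63, 0.777, 0.0, 0.0]
wrist_force: [-0.4, 0.5, -3.0]
gripper_width: 69.7
finger_force: 25.0
at [549.2 -65.8  73. ] yaw 11.92 w 69.7 F [-0.4  0.5 -3. ] ff 25.0 t 25.1 tilt [ 0.001  0.    -0.   ]
rows 5 step [-0.17  0.08  0.8 ] drz -0.0006 len 0.8
```

```bash
python3 -m crank '{"delta_pos":[[0,0,1],[0,0,1],[0,0,1],[0,0,0.5],[0,0,0.5],[0,0,0],[0,0,0],[0,0,0],[0,0,0],[0,0,0]],"dr":[[0,0,0],[0,0,0],[0,0,0],[0,0,0],[0,0,0],[0,0,0],[0,0,0],[0,0,0],[0,0,0],[0,0,0]],"fingers":[-1,-1,-1,-1,-1,-1,-1,-1,-1,-1]}'
```

```text
time: 25.88
ee_pos: [548.9, -65.8, 68.6]
tcp_rot: [0.63, 0.777, 0.0, 0.0]
wrist_force: [0.0, 0.4, -4.1]
gripper_width: 69.0
finger_force: 25.0
```

```bash
python3 -m crank '{"delta_pos":[[0,0,0.5],[0,0,0],[0,0,0.5],[0,0,0],[0,0,0],[0,0,0],[0,0,0],[0,0,0],[0,0,0],[0,0,0]],"dr":[[0,0,0],[0,0,0],[0,0,0],[0,0,0],[0,0,0],[0,0,0],[0,0,0],[0,0,0],[0,0,0],[0,0,0]],"fingers":[-1,-1,-1,-1,-1,-1,-1,-1,-1,-1]}'
```

```text
time: 26.72
ee_pos: [549.0, -65.8, 68.3]
tcp_rot: [0.63, 0.777, 0.0, -0.0]
wrist_force: [-2.7, 0.7, 5.8]
gripper_width: 69.5
finger_force: 25.0
```

Contact. I release slowly and rise.

```bash
python3 -m crank '{"delta_pos":[[0,0,0],[0,0,0],[0,0,0],[0,0,0],[0,0,0],[0,0,0],[0,0,0],[0,0,-5],[0,0,-15],[0,0,-25]],"dr":[[0,0,0],[0,0,0],[0,0,0],[0,0,0],[0,0,0],[0,0,0],[0,0,0],[0,0,0],[0,0,0],[0,0,0]],"fingers":[0.7,0.8,0.9,1,1,1,1,1,1,1]}'
python3 -m crank '{"delta_pos":[[0,0,-25],[0,0,-25],[-8,0,-25],[-8,0,-25],[-8,0,-20],[-8,0,0],[-8,0,0],[0,0,0],[0,0,0],[0,0,0]],"dr":[[0,0,0],[0,0,0],[0,0,0],[0,0,0],[0,0,0],[0,0,0],[0,0,0],[0,0,0],[0,0,0],[0,0,0]],"fingers":[1,1,1,1,1,1,1,1,1,1]}'>/dev/null
python3 -c "
from h import *
look('glue_base',15,'w8');look('wax_tin',98);look('beech_strip',55);plan(573,295,280,30,10);plan(573,295,280,30,14)"
```

```text
time: 27.55
ee_pos: [547.1, -65.6, 111.6]
tcp_rot: [0.63, 0.777, -0.001, -0.002]
wrist_force: [-0.2, -0.7, 0.6]
gripper_width: 87.9
finger_force: 0.0
glue_base 0.69 [292.  70.] box [278   8] [304 181] rect [499.6 -23.9] [ 29.6 197.6] 11.7 circ 498.6 -24.0 99.5
glue_base 0.3 [469. 247.] box [444 235] [495 271] rect [ 775.6 -167.7] [19.6 90.9] 63.8 circ 774.4 -170.0 45.6
wax_tin 0.76 [327. 155.] box [290 113] [362 186] rect [549.7 -67.2] [69.4 70.3] 40.3 circ 550.2 -66.9 35.4
mark z0 0.98 [558.  -76.9   0. ]
beech_strip 0.75 [324.  58.] box [303   2] [346 117] rect [531.6  18.4] [ 44.  110.7] 12.2 circ 531.7 17.6 58.3
beech_strip 0.28 [295.  73.] box [277   8] [304 180] rect [504.4 -25.6] [ 27.3 175.3] 11.3 circ 504.4 -25.5 88.2
mark z0 0.8 [538.9 -13.5   0. ]
at [ 557.1 -104.8  232.6] yaw 11.93 w 88.3 F [-0.5 -0.6 -0.2] ff 0.0 t 28.8 tilt [-0. -0. -0.]
rows 10 step [37.16 15.27 -4.74] drz -0.0315 len 40.5
at [ 557.1 -104.8  232.6] yaw 11.93 w 88.3 F [-0.5 -0.6 -0.2] ff 0.0 t 28.8 tilt [-0. -0. -0.]
rows 14 step [26.5  11.03 -3.39] drz -0.0225 len 28.9
```

View pics/w8.png

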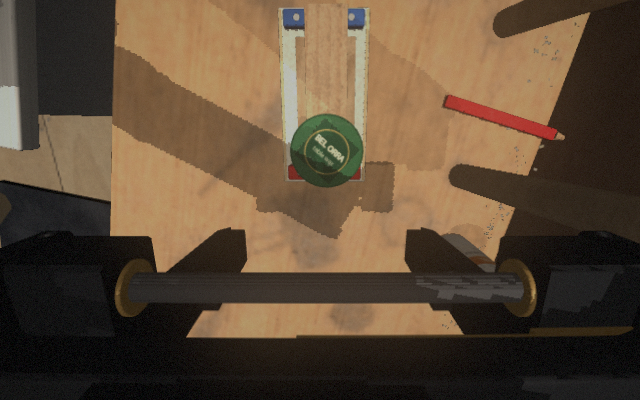

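The tin stands centred at the red end. Now the jar.

```bash
python3 -m crank '{"delta_pos":[[26.5,11,-2],[26.5,11,-2],[26.5,11,-2],[26.5,11,-2],[26.5,11,-2],[26.5,11,-2],[26.5,11,-2],[26.5,11,-2],[26.5,11,-2],[26.5,11,-2]],"dr":[[0,0,-0.0225],[0,0,-0.0225],[0,0,-0.0225],[0,0,-0.0225],[0,0,-0.0225],[0,0,-0.0225],[0,0,-0.0225],[0,0,-0.0225],[0,0,-0.0225],[0,0,-0.0225]],"fingers":[1,1,1,1,1,1,1,1,1,1]}'>/dev/null
python3 -m crank '{"delta_pos":[[26.5,11,-2],[26.5,11,-2],[26.5,11,-2],[26.5,11,-2],[0,0,0],[0,0,0],[0,0,0],[0,0,0],[0,0,0],[0,0,0]],"dr":[[0,0,-0.0225],[0,0,-0.0225],[0,0,-0.0225],[0,0,-0.0225],[0,0,0],[0,0,0],[0,0,0],[0,0,0],[0,0,0],[0,0,0]],"fingers":[1,1,1,1,1,1,1,1,1,1]}'>/dev/null
python3 -c "
from h import *
look('screw_jar',88,'w9');plan(573,300,35,30,10)"
```

```text
screw_jar 0.74 [335. 168.] box [308 137] [363 197] rect [576.6 312.5] [62.8 65.4] 75.9 circ 576.9 313.1 34.8
mark z0 0.85 [575.6 310.3   0. ]
at [572.9 294.3 260.7] yaw 29.92 w 88.3 F [0.6 0.3 0.3] ff 0.0 t 30.6 tilt [ 0.  0. -0.]
rows 10 step [ 0.49  0.29 22.57] drz -0.0001 len 22.6
```

View pics/w9.png

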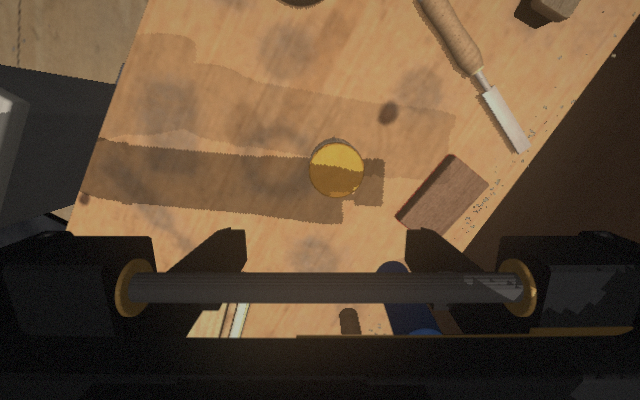

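The lid is at (336,170), rather off the top-camera estimate. I centre over it and look again from lower down.

```bash
python3 -c "
from h import *
s=st();im=get_image('wrist');T=wristT(im,s);print(at(im,[336,169.5],88,T)); plan(576.5,311.3,190,30,8)"
```

```text
[[577.4204631  312.10725376  88.        ]]
at [572.8 294.5 260.7] yaw 29.94 w 88.3 F [-0.7 -0.4 -0.6] ff 0.0 t 30.7 tilt [ 0. -0.  0.]
rows 8 step [1.59 1.44 8.84] drz -0.0001 len 9.1
```

```bash
python3 -m crank '{"delta_pos":[[1.6,1.5,9],[1.6,1.5,9],[1.6,1.5,9],[1.6,1.5,9],[1.6,1.5,9],[1.6,1.5,9],[1.6,1.5,9],[1.6,1.5,9],[0,0,0],[0,0,0]],"dr":[[0,0,0],[0,0,0],[0,0,0],[0,0,0],[0,0,0],[0,0,0],[0,0,0],[0,0,0],[0,0,0],[0,0,0]],"fingers":[1,1,1,1,1,1,1,1,1,1]}' 25 >/dev/null
python3 -c "
from h import *
im,T=look('screw_jar',88);h=cv2.cvtColor(im['pixels'],cv2.COLOR_RGB2HSV)
m=((h[...,0]>20)&(h[...,0]<32)&(h[...,1]>150)&(h[...,2]>60)).astype(np.uint8);m[:100]=0;m[260:]=0;m[:,:260]=0;m[:,400:]=0
c=max(cv2.findContours(m,0,2)[0],key=cv2.contourArea)[:,0];w=at(im,c,88,T)[:,:2].astype(np.float32);print(c.min(0),c.max(0),cv2.minEnclosingCircle(w))
plan(577,312,35,30,10)"
```

```text
screw_jar 0.74 [326. 195.] box [291 153] [360 232] rect [577.4 314.4] [63.5 69.2] 0.6 circ 575.2 314.7 36.1
mark z0 0.96 [577.8 311.6   0. ]
[316 169] [322 171] ((560.0509033203125, 330.70654296875), 2.7414662837982178)
at [577.2 311.9 189.3] yaw 29.95 w 88.1 F [ 0.4  0.3 -0.4] ff 0.0 t 31.7 tilt [ 0.001  0.    -0.   ]
rows 10 step [ 2.000e-02 -1.000e-02  1.543e+01] drz -0.0001 len 15.4
```

```bash
python3 -m crank '{"delta_pos":[[0,0,10],[0,0,15],[0,0,20],[0,0,20],[0,0,20],[0,0,20],[0,0,20],[0,0,14],[0,0,9],[0,0,4]],"dr":[[0,0,0],[0,0,0],[0,0,0],[0,0,0],[0,0,0],[0,0,0],[0,0,0],[0,0,0],[0,0,0],[0,0,0]],"fingers":[1,1,1,1,1,1,1,1,1,1]}' 25
python3 -m crank '{"delta_pos":[[0,0,0],[0,0,0],[0,0,0],[0,0,0],[0,0,0],[0,0,0],[0,0,0],[0,0,0],[0,0,0],[0,0,0]],"dr":[[0,0,0],[0,0,0],[0,0,0],[0,0,0],[0,0,0],[0,0,0],[0,0,0],[0,0,0],[0,0,0],[0,0,0]],"fingers":[-1,-1,-1,-1,-1,-1,-1,-1,-1,-1]}' 25
```

```text
time: 32.52
ee_pos: [576.1, 311.5, 35.2]
tcp_rot: [0.5, 0.866, -0.001, -0.0]
wrist_force: [-0.7, 0.5, -0.7]
gripper_width: 88.3
finger_force: 0.0
time: 33.35
ee_pos: [577.2, 312.1, 37.7]
tcp_rot: [0.5, 0.866, 0.0, 0.0]
wrist_force: [-2.1, -1.1, 6.6]
gripper_width: 64.6
finger_force: 25.0
```

```bash
python3 -m crank '{"delta_pos":[[0,0,-5],[0,0,-10],[0,0,-20],[0,0,-20],[0,0,-20],[0,0,-20],[0,0,-20],[0,0,-20],[0,0,-10],[0,0,0]],"dr":[[0,0,0],[0,0,0],[0,0,0],[0,0,0],[0,0,0],[0,0,0],[0,0,0],[0,0,0],[0,0,0],[0,0,0]],"fingers":[-1,-1,-1,-1,-1,-1,-1,-1,-1,-1]}'
python3 -c "
from h import *
look('screw_jar',237,'w10')
plan(527.4,38,170,12.1,10);plan(527.4,38,170,12.1,12)"
```

```text
time: 34.18
ee_pos: [578.2, 312.5, 184.5]
tcp_rot: [0.5, 0.866, 0.002, 0.001]
wrist_force: [1.6, -0.3, -3.5]
gripper_width: 64.7
finger_force: 25.0
screw_jar 0.87 [324. 252.] box [250 179] [399 272] rect [563.6 338.2] [53.7 34.2] 29.8 circ 568.8 329.3 27.5
mark z0 0.84 [607.1 267.5   0. ]
at [575.9 311.6 180.4] yaw 29.97 w 64.6 F [ 0.4  0.6 -4.5] ff 25.0 t 34.3 tilt [-0.002 -0.    -0.   ]
rows 10 step [-23.66 -14.78   1.04] drz 0.0312 len 27.9
at [575.9 311.6 180.4] yaw 29.97 w 64.6 F [ 0.4  0.6 -4.5] ff 25.0 t 34.3 tilt [-0.002 -0.    -0.   ]
rows 12 step [-19.75 -12.26   0.87] drz 0.026 len 23.3
```

View pics/w10.png

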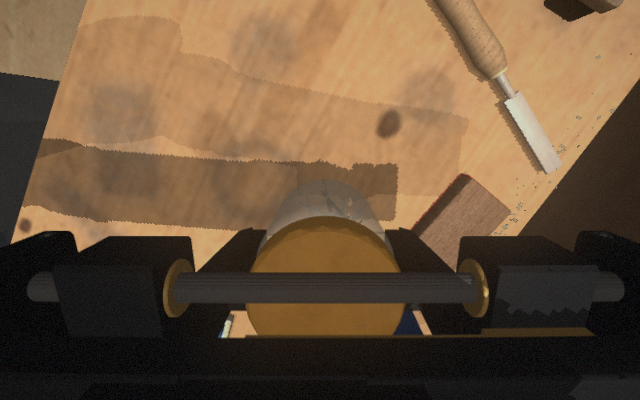

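The jar hangs upright and centred in the grip, lid around (326,290). I carry it over.

```bash
python3 -m crank '{"delta_pos":[[-19.7,-12.3,0.9],[-19.7,-12.3,0.9],[-19.7,-12.3,0.9],[-19.7,-12.3,0.9],[-19.7,-12.3,0.9],[-19.7,-12.3,0.9],[-19.7,-12.3,0.9],[-19.7,-12.3,0.9],[-19.7,-12.3,0.9],[-19.7,-12.3,0.9]],"dr":[[0,0,0.026],[0,0,0.026],[0,0,0.026],[0,0,0.026],[0,0,0.026],[0,0,0.026],[0,0,0.026],[0,0,0.026],[0,0,0.026],[0,0,0.026]],"fingers":[-1,-1,-1,-1,-1,-1,-1,-1,-1,-1]}'>/dev/null
python3 -m crank '{"delta_pos":[[-19.7,-12.3,0.9],[-19.7,-12.3,0.9],[0,0,0],[0,0,0],[0,0,0],[0,0,15],[0,0,20],[0,0,15],[0,0,8],[0,0,0]],"dr":[[0,0,0.026],[0,0,0.026],[0,0,0],[0,0,0],[0,0,0],[0,0,0],[0,0,0],[0,0,0],[0,0,0],[0,0,0]],"fingers":[-1,-1,-1,-1,-1,-1,-1,-1,-1,-1]}'>/dev/null
python3 -c "
from h import *
plan(527.4,38,97,12.1,5)"
```

```text
at [526.4  39.8 110.9] yaw 12.2 w 64.7 F [-0.7 -0.6 -3.3] ff 25.0 t 36.0 tilt [-0.004 -0.    -0.   ]
rows 5 step [-0.39  0.13  2.79] drz 0.0004 len 2.8
```

```bash
python3 -m crank '{"delta_pos":[[-1.5,0.5,4],[0,0,4],[0,0,4],[0,0,3],[0,0,1.5],[0,0,0],[0,0,0],[0,0,0],[0,0,0],[0,0,0]],"dr":[[0,0,0],[0,0,0],[0,0,0],[0,0,0],[0,0,0],[0,0,0],[0,0,0],[0,0,0],[0,0,0],[0,0,0]],"fingers":[-1,-1,-1,-1,-1,-1,-1,-1,-1,-1]}'
```

```text
time: 36.83
ee_pos: [528.5, 37.4, 96.5]
tcp_rot: [0.629, 0.778, 0.0, 0.0]
wrist_force: [-0.2, 0.2, -4.2]
gripper_width: 64.4
finger_force: 25.0
```

```bash
python3 -m crank '{"delta_pos":[[0,0,1],[0,0,1],[0,0,1],[0,0,0.5],[0,0,0],[0,0,0],[0,0,0],[0,0,0],[0,0,0],[0,0,0]],"dr":[[0,0,0],[0,0,0],[0,0,0],[0,0,0],[0,0,0],[0,0,0],[0,0,0],[0,0,0],[0,0,0],[0,0,0]],"fingers":[-1,-1,-1,-1,-1,-1,-1,-1,-1,-1]}'
```

```text
time: 37.67
ee_pos: [528.4, 37.4, 92.8]
tcp_rot: [0.629, 0.778, 0.0, 0.0]
wrist_force: [-0.8, -0.1, -3.6]
gripper_width: 64.5
finger_force: 25.0
```

```bash
python3 -m crank '{"delta_pos":[[0,0,0.5],[0,0,0],[0,0,0.5],[0,0,0],[0,0,0.5],[0,0,0],[0,0,0],[0,0,0],[0,0,0],[0,0,0]],"dr":[[0,0,0],[0,0,0],[0,0,0],[0,0,0],[0,0,0],[0,0,0],[0,0,0],[0,0,0],[0,0,0],[0,0,0]],"fingers":[-1,-1,-1,-1,-1,-1,-1,-1,-1,-1]}'
```

```text
time: 38.5
ee_pos: [528.5, 37.4, 92.5]
tcp_rot: [0.629, 0.778, 0.0, -0.0]
wrist_force: [-5.4, -0.4, 13.2]
gripper_width: 64.3
finger_force: 24.9
```

Contact. I release and rise.

```bash
python3 -m crank '{"delta_pos":[[0,0,-0.3],[0,0,0],[0,0,0],[0,0,0],[0,0,0],[0,0,0],[0,0,0],[0,0,-5],[0,0,-15],[0,0,-25]],"dr":[[0,0,0],[0,0,0],[0,0,0],[0,0,0],[0,0,0],[0,0,0],[0,0,0],[0,0,0],[0,0,0],[0,0,0]],"fingers":[-1,0.7,0.8,0.9,1,1,1,1,1,1]}'
python3 -m crank '{"delta_pos":[[0,0,-25],[0,0,-25],[0,0,-25],[-20,0,-25],[-20,0,-25],[-20,0,0],[-20,0,0],[-20,0,0],[-20,0,0],[0,0,0]],"dr":[[0,0,0],[0,0,0],[0,0,0],[0,0,0],[0,0,0],[0,0,0],[0,0,0],[0,0,0],[0,0,0],[0,0,0]],"fingers":[1,1,1,1,1,1,1,1,1,1]}'
python3 -c "
from h import *
look('glue_base',15,'w11');look('wax_tin',98);look('screw_jar',143);look('beech_strip',55)"
```

```text
time: 39.33
ee_pos: [526.8, 37.2, 135.7]
tcp_rot: [0.629, 0.778, -0.002, -0.001]
wrist_force: [-0.4, -0.0, 0.4]
gripper_width: 88.3
finger_force: 0.0
time: 40.17
ee_pos: [553.6, -84.8, 262.3]
tcp_rot: [0.631, 0.776, -0.001, 0.001]
wrist_force: [-0.2, -0.1, -0.4]
gripper_width: 88.2
finger_force: 0.0
wax_tin 0.94 [325. 174.] box [292 138] [356 202] rect [550.2 -66.4] [68.4 69.3] 44.1 circ 550.0 -66.2 35.9
mark z0 0.74 [556.1 -77.3   0. ]
screw_jar 0.84 [326.  60.] box [289  20] [361 104] rect [530.1  34.4] [63.  63.2] 58.2 circ 530.3 32.6 33.5
screw_jar 0.38 [322. 123.] box [305  98] [342 143] rect [539.1 -14. ] [32.7 38.9] 12.6 circ 538.2 -14.2 24.2
mark z0 0.59 [523.9  44.8   0. ]
beech_strip 0.57 [324. 120.] box [305  97] [342 143] rect [538.6 -13.8] [43.6 52.9] 12.6 circ 536.8 -14.2 33.1
mark z0 0.84 [538.2 -13.2   0. ]
```

View pics/w11.png

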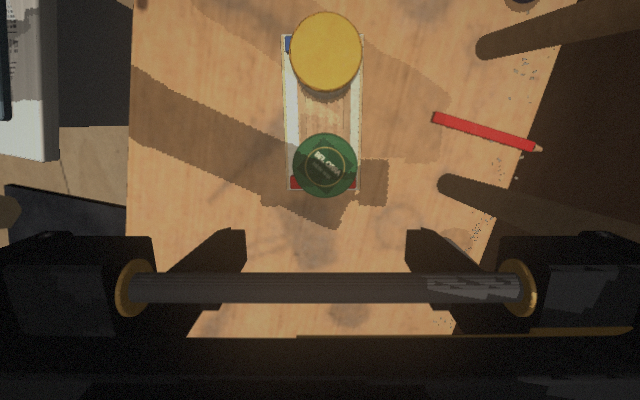

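Tin at (325,165) and jar at (326,52) both stand upright on the strip's centre line at its two ends. Everything is released, so I hand the job in.

```bash
python3 -c "
from h import *
print(env.close_job())"
```

```text
the job is handed in; nothing more can be done
None
```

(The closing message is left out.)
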